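# Feel out a flask ring lost under a bench riser

### The job

A black flask weight ring has slid out of sight under the low white riser that carries the buffer bottles. Take the flat T-headed retriever, feel for the ring under the riser, draw it out so that it rests on the rubber mat in front, and then lay the retriever back down flat on the open bench, off the mat and clear of the riser. Work gently: do not shift the riser, pry or push hard against it, or disturb the bottles.

Things in the scene. Friction and masses are not known exactly. Their poses are not given: they have to be found in the camera images.
- riser: low white sheet-metal riser, 90 deep (x), 220 wide (y), 32 high, about 1.2 kg, standing loose with three bottles on it; a push of 6 to 13 N shifts it. Origin: centre of its footprint at bench level; x to its rear, -x to its front. Plate underside 28 above the bench; at both ends a wall reaches the bench (free between: y = -104 to 104). Under it lie only the ring and bare bench; 15 mm behind it are free.
- riser_mouth (a point): middle of the riser's front opening (x = -45, under an 11 mm lip that ends 18 above the bench). The lost ring (black, 50 outside, 30 hole, 14 high, about 150 g) lies flat on the bench wholly under the riser, anywhere along its width. Its place is not measured: feel for it. It slides under 0.6 to 1.2 N; once the rear flange or an end wall stops it the push-back rises steeply and goes into the riser.
- riser_flange (a point): middle of the lower edge of the flange that hangs from the riser's rear edge (x = 42 to 45), 11 above the bench: a flat blade passes out under it, the ring cannot. A T-head beyond it can thus be swept sideways behind the ring.
- mat: dark teal rubber bench mat fixed just in front of the riser and parallel to it, 106 deep (x), 216 wide (y), 2 thick, front and rear edges bevelled over 10. Origin: its centre at bench level, 103 in front of the riser's origin; axes as the riser's. Its rear edge is 5 in front of the riser.
- retriever: flat steel retriever, 120 g, lying flat, black grip upright; origin under the middle of the grip, on the underside; x along the blade to the T-head, z up. Blade 10 wide, 4 thick (z = 0 to 4), x = -20 to 128; T-head x = 122 to 134, 70 wide (y), 4 thick. Grip: block 40 long (x), 14 thick (y), centred over the origin, top at z = 60; hold it across the 14 mm.
- retriever_grip (a point): middle of the retriever's upright grip, where to hold it, 40 above its underside
- retriever_head (a point): centre of the retriever's T-head, 128 in front of the grip and 2 above its underside; axes as the retriever's
- buffer_4: white dropper bottle with a red cap, 46 diameter x 124 high, standing loose on the riser. Origin: centre of its base.
- buffer_7: white dropper bottle with a green cap, 46 diameter x 124 high, standing loose on the riser. Origin: centre of its base.
- buffer_9: white dropper bottle with a blue cap, 46 diameter x 124 high, standing loose on the riser. Origin: centre of its base.

How it is judged:
By the outcome, as a careful person would: the job done as asked, in the order asked, and still so for the second after the job is handed in, with the robot touching nothing.
It also fails if it takes over 58 s, if anything falls off the work surface, if the arm or the gripper's body presses on something with over 40 N, if the wrist force passes 120 N, or if a joint passes its speed limit or range.

### The arm

A 7-joint arm with a two-finger parallel gripper is mounted at the origin on a cart in front of the work surface, level with it; the furniture and walls round the work are solid. World frame = base frame: x ahead of the robot, y to its left, z up, the work surface at z = 0. Lengths are in mm, angles in rad, forces in N, time in s.
With the tool pointing down it reaches from about 400 to 875 mm from the base axis. Payload 6.5 kg.
Tool frame: the origin (TCP) lies midway between the tips of the shut fingers; the grasp point (between the pads) lies 19 mm behind it; z points along the fingers, y is the line along which they close (so a half turn about z gives the same grasp; the last joint's range is limited). The gripper opens to 88 mm and grips with 3 to 60 N. Pads are 18 mm wide; open, the fingers measure 123 mm over their backs; the gripper's body (75 mm by 187 mm) begins 45 mm behind the grasp point.
Start: joints at [-1.179, 0.536, -0.004, 1.538, 0.003, 1.067, -0.071], TCP at [287.278, 583.062, 238.716] pointing down, gripper open.
Joint ranges: [-2.7, 2.7], [-0.37, 2.16], [-1.27, 1.26], [0.24, 2.4], [-1.31, 4.45], [0.19, 1.91], [-2.76, 2.76]. Speed limits (rad/s): [2.39, 2.39, 3.14, 3.14, 3.14, 3.14, 3.14].

### API

Orientations are given as a unit quaternion [x, y, z, w].
In Python, from workcell import arm gives the robot as it stands. The module is installed in compiled form; this text tells all that it offers.
- The arm moves only by the tool play_rows, never from a script. Its arguments are lists of equal length, an entry for each row: "gripper": the finger opening in mm, from 0 to 88.1; "linear": the shift along the tool's x, y, z in mm, a list of three; "dr": the turn, a rotation vector about the tool's x, y, z in degrees, a list of three. A call has 1 to 20 rows; each row is the pose to reach, as a shift and turn from the pose commanded when the call began, along the tool's axes at that moment; what a row does not reach only later rows make up. A row lasts 1/8 s, in which the tool goes at most 62.5 mm and 10.7 degrees, less where a joint would pass 70% of its speed; a pose out of reach is approached as far as the arm can. A call with a gripper value outside its range is refused whole. The fingers move at their own pace and stop on an object; "grip_force" is the grip in N (left out, the last holds). Time passes only in rows, so rows that repeat a pose let the fingers close. It gives the time, the measured TCP pose, the force, the opening and the grip force at its end, in the units of the state.
- arm.get_state(): the state, without advancing time (a new reading comes with each control period).
- arm.grab_frame(name): name is "side" or "top" or "wrist"; returns a dict with "img" (420x560x3 uint8, red, green, blue), "z_map" (420x560 float32, mm along the optical axis (not along the pixel's ray), 0 where there is no reading), "camera_matrix" (3x3 intrinsics, pixels), "extrinsics" (4x4, takes a point from world to camera coordinates). Camera axes: x right, y up, looking along -z (the intrinsics and any distortion apply to the point x, -y, -z); pixel columns grow to the right and rows downward; lengths in mm; the calibration is good to about 2 mm. A picture is of the moment at which its call begins.
- arm.job_done(): hands the job in; it is judged then, once.
The state is a dict: "clock": time; "joints": joint angles; "dq": joint speeds; "tau": joint torques, N m; "tcp_pos": TCP position; "tcp_rot": TCP orientation; "wrist_force": force on the tool from outside, world axes, zero at the start; "moment": the same for the moment, N m; "opening": finger opening in mm; "grasp_force": force on a finger pad.
Only numpy, scipy, OpenCV 4.12 (cv2) and the standard library are available. Lean on these libraries where they do the work, as an engineer would, in place of code of your own. Each camera call takes 0.05 s, during which the arm holds its last target. There are 200 camera calls.

## Working session

There is one attempt and no reset: what is moved stays moved. The work goes in short steps, Python scripts to look and compute and a tool call to move; the robot and the scene stay as the last step left them, time stands still between calls to the robot, and variables do not carry over. Pictures are saved under pics/ and viewed, at most 10 in all, crops included, and the job is handed in when it is done.

Besides the shell and the picture viewer there is one more tool, called after "Call:" by a JSON object that holds its "method" and its "body". play_rows: Moves the arm, as the interface text tells. Its arguments: {"type":"object","properties":{"gripper":{"type":"array","items":{"type":"number"}},"linear":{"type":"array","items":{"type":"array","items":{"type":"number"}}},"dr":{"type":"array","items":{"type":"array","items":{"type":"number"}}},"grip_force":{"type":"number"}},"required":["gripper","linear","dr"]}

```bash
mkdir -p pics
cat > h.py <<'E'
import numpy as np, cv2
from scipy.spatial.transform import Rotation as R
from workcell import arm
def pts(f):
    K=f["camera_matrix"];E=f["extrinsics"];z=f["z_map"]
    v,u=np.mgrid[0:z.shape[0],0:z.shape[1]]
    X=(u-K[0,2])/K[0,0]*z; Y=(v-K[1,2])/K[1,1]*z
    c=np.stack([X,-Y,-z],-1)
    return (c-E[:3,3])@E[:3,:3]
def save(f,n): cv2.imwrite("pics/"+n,cv2.cvtColor(f["img"],cv2.COLOR_RGB2BGR))
E
python3 - <<'E'
from h import *
np.set_printoptions(precision=3,suppress=True)
s=arm.get_state(); print({k:s[k] for k in("clock","tcp_pos","tcp_rot","wrist_force","opening")})
a=[]
for n in("top","side"):
    f=arm.grab_frame(n); np.savez("/tmp/%s.npz"%n,**f); a.append(f["img"]); print(n,f["camera_matrix"],f["extrinsics"])
im=np.hstack(a); cv2.imwrite("pics/a.png",cv2.cvtColor(cv2.resize(im,(800,300),interpolation=cv2.INTER_AREA),cv2.COLOR_RGB2BGR))
save({"img":a[0]},"top.png")
E
```

```text
{'clock': 0.0, 'tcp_pos': array([287.019, 582.503, 237.857]), 'tcp_rot': array([ 0.227,  0.974, -0.001, -0.   ]), 'wrist_force': array([-0.692,  0.255,  1.069]), 'opening': 88.28394190394725}
top [[543.312   0.    276.695]
 [  0.    543.312 211.475]
 [  0.      0.      1.   ]] [[    0.015    -1.       -0.006    92.31 ]
 [    0.991     0.014     0.135  -562.834]
 [   -0.135    -0.008     0.991 -1175.442]
 [    0.        0.        0.        1.   ]]
side [[458.736   0.    286.292]
 [  0.    458.736 211.662]
 [  0.      0.      1.   ]] [[   0.959   -0.282   -0.008 -531.099]
 [   0.182    0.598    0.781 -200.27 ]
 [  -0.216   -0.75     0.625 -691.197]
 [   0.       0.       0.       1.   ]]
```

View pics/a.png

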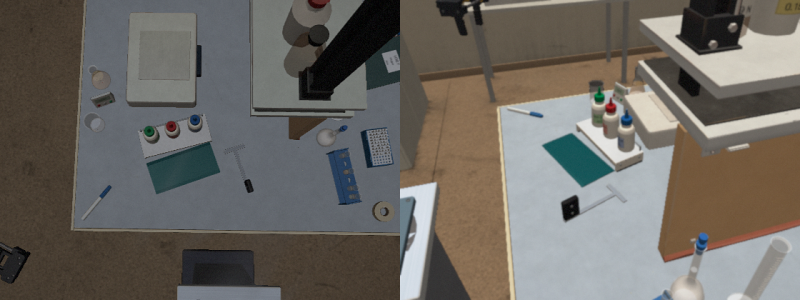

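View pics/top.png

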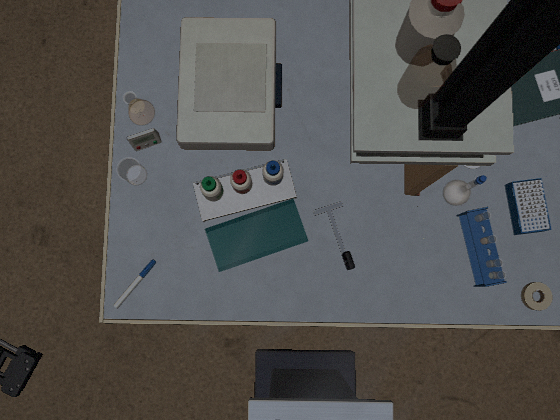

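Top view: riser at about (245,190), mat (256,235), retriever grip (348,260), head (328,208); the overhead shelf is farther right. Next I'll measure them.

Run:
```python
from h import *
np.set_printoptions(precision=2,suppress=True)
f=dict(np.load("/tmp/top.npz")); P=pts(f); im=f["img"]
hsv=cv2.cvtColor(im,cv2.COLOR_RGB2HSV)
def ray(u,v,h):
    K=f["camera_matrix"];E=f["extrinsics"];Rm=E[:3,:3];o=-Rm.T@E[:3,3]
    d=Rm.T@np.array([(u-K[0,2])/K[0,0],-(v-K[1,2])/K[1,1],-1]); return o+d*(h-o[2])/d[2]
roi=np.zeros(im.shape[:2],bool); roi[150:300,170:320]=1
m=(hsv[...,0]>80)&(hsv[...,0]<100)&(hsv[...,1]>120)&roi
m=cv2.morphologyEx(m.astype(np.uint8),cv2.MORPH_OPEN,np.ones((5,5)))
c=max(cv2.findContours(m,0,2)[0],key=cv2.contourArea)
q=np.array([ray(u,v,2)[:2] for u,v in c[:,0]],np.float32); print("mat",cv2.minAreaRect(q))
# riser: plate pixels by depth
w=roi&(P[...,2]>22)&(P[...,2]<45)
print("riser n",w.sum(), np.median(P[...,2][w]), "bench z",np.median(P[250:290,200:330,2]))
r=(w&(hsv[...,1]<60)).astype(np.uint8)
r=P[...,:2][w].astype(np.float32); print("riser",cv2.minAreaRect(r))
# bottles
for n,u,v in(("g",209,186),("r",239,178),("b",272,169)): print(n,P[v,u])
# retriever
roi2=np.zeros_like(roi); roi2[195:275,310:360]=1
dark=roi2&(hsv[...,2]<60); print("grip",dark.sum(),P[...,:3][dark].min(0),P[dark].max(0),cv2.minAreaRect(P[...,:2][dark].astype(np.float32)))
bg=np.median(im[200:270,315:355].reshape(-1,3),0)
diff=np.abs(im.astype(int)-bg).sum(-1)
b=(roi2&(diff>40)).astype(np.uint8); ys,xs=np.nonzero(b)
g=np.array([ray(u,v,4)[:2] for u,v in zip(xs,ys)])
print("all",len(g)); 
cv2.imwrite("pics/crop.png",cv2.resize(np.hstack([cv2.cvtColor(im[140:290,180:370],cv2.COLOR_RGB2BGR),cv2.cvtColor(b[140:290,180:370]*255,cv2.COLOR_GRAY2BGR)]),None,fx=2.1,fy=2.1))
print("overhead obstacles in depth region: max z near", [ (k,float(np.nanmax(P[150:300,a:c_,2]))) for k,a,c_ in(("170-340",170,340),("340-400",340,400),("400-440",400,440))])
```

```text
mat ((588.8514404296875, 70.42897033691406), (9.351179122924805, 9.229939460754395), 0.6970108151435852)
riser n 2570 31.764345286093075 bench z 0.10608460261786568
riser ((611.67138671875, 175.06588745117188), (90.8637466430664, 221.56289672851562), 15.176383018493652)
g [600.74 241.53 128.22]
r [617.8  179.17 131.99]
b [637.64 110.89 132.82]
grip 173 [435.76 -76.85  -3.75] [578.26  12.68  64.23] ((506.4564208984375, -31.524681091308594), (152.25852966308594, 57.6306266784668), 15.003925323486328)
all 305
overhead obstacles in depth region: max z near [('170-340', 1241.0137005997096), ('340-400', 1241.0137005997096), ('400-440', 1241.0137005997096)]
```

View pics/crop.png

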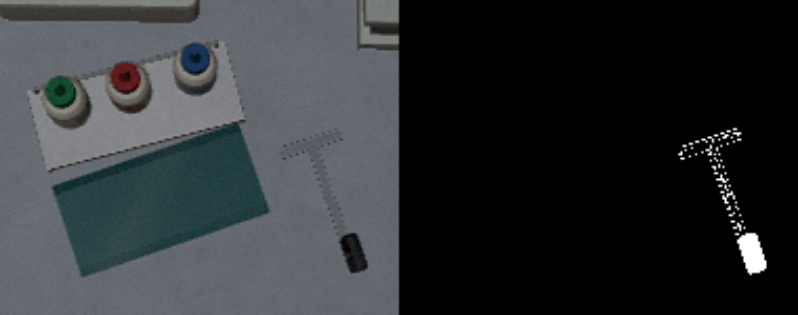

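Riser is at about (612,175) with yaw 15.2°, and the retriever lies near (448,-60) with similar yaw. I'll go above the grip, turning the tool so its x runs along the blade.

Call:
{"method": "play_rows", "body": {"gripper": [60,60,60,60,60,60,60,60,60,60,60,60,60,60,60], "linear": [[-33,-39,0],[-66,-78,0],[-99,-117,0],[-132,-156,0],[-165,-195,0],[-198,-233,0],[-231,-272,0],[-264,-311,0],[-297,-350,0],[-330,-389,0],[-363,-428,0],[-396,-467,0],[-428,-505,0],[-428,-505,0],[-428,-505,0]], "dr": [[0,0,10.6],[0,0,21.2],[0,0,31.8],[0,0,42.4],[0,0,53],[0,0,63.6],[0,0,74.2],[0,0,84.8],[0,0,95.4],[0,0,106],[0,0,116.6],[0,0,127.2],[0,0,137.8],[0,0,138.8],[0,0,138.8]], "grip_force": 50}}

```text
clock: 1.98
tcp_pos: [447.7, -58.4, 238.4]
tcp_rot: [0.991, 0.131, -0.0, -0.0]
wrist_force: [-0.2, 0.1, 0.4]
opening: 60.3
grasp_force: 0.0
```

Run:
```python
from h import *
np.set_printoptions(precision=2,suppress=True)
s=arm.get_state(); print(s["clock"],s["tcp_pos"],R.from_quat(s["tcp_rot"]).as_matrix(),s["wrist_force"],s["opening"],s["joints"])
f=arm.grab_frame("wrist"); save(f,"w1.png"); np.savez("/tmp/w.npz",**f); P=pts(f)
hsv=cv2.cvtColor(f["img"],cv2.COLOR_RGB2HSV)
m=(P[...,2]>45)&(P[...,2]<72)&(f["z_map"]>0)&(hsv[...,2]<90); print(m.sum()); q=P[m]; print(q.mean(0),cv2.minAreaRect(q[:,:2].astype(np.float32)))
f=dict(np.load("/tmp/top.npz"));P=pts(f);hsv=cv2.cvtColor(f["img"],cv2.COLOR_RGB2HSV)
m=(P[...,2]>50)&(P[...,2]<70)&(hsv[...,2]<60); m[:195]=0;m[275:]=0;m[:,:310]=0;m[:,360:]=0; q=P[m]; print(m.sum(),cv2.minAreaRect(q[:,:2].astype(np.float32)))
```

```text
1.975 [447.66 -58.4  238.42] [[ 0.97  0.26 -0.  ]
 [ 0.26 -0.97  0.  ]
 [-0.   -0.   -1.  ]] [-0.2   0.07  0.41] 60.308610845243585 [-0.6   0.23  0.73  2.07 -0.2   0.9  -1.07]
1172
[ 516.25 -138.66   58.65] ((467.1270751953125, -186.0882568359375), (281.5152587890625, 237.23837280273438), 38.52012634277344)
124 ((455.5152282714844, -57.8822021484375), (39.589107513427734, 14.400629043579102), 19.074024200439453)
```

View pics/w1.png

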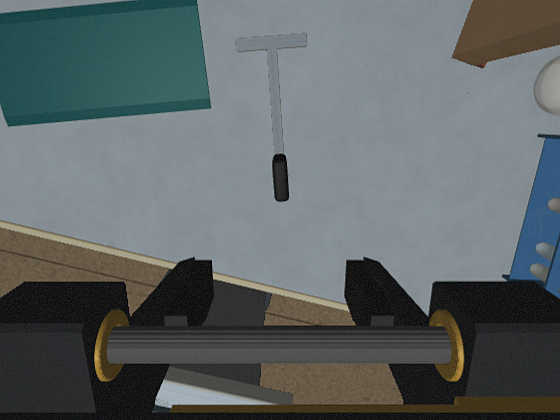

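Wrist view: grip at (280,178), T-head centre (271,41), mat at upper left. Now the exact pose.

Run:
```python
from h import *
np.set_printoptions(precision=2,suppress=True)
f=dict(np.load("/tmp/w.npz"));P=pts(f);im=f["img"];hsv=cv2.cvtColor(im,cv2.COLOR_RGB2HSV)
print(-f["extrinsics"][:3,:3].T@f["extrinsics"][:3,3], f["extrinsics"][:3,:3])
def ray(u,v,h):
    K=f["camera_matrix"];E=f["extrinsics"];Rm=E[:3,:3];o=-Rm.T@E[:3,3]
    d=Rm.T@np.array([(u-K[0,2])/K[0,0],-(v-K[1,2])/K[1,1],-1]); return o+d*(h-o[2])/d[2]
m=np.zeros(im.shape[:2],bool); m[145:210,262:300]=1; m&=(hsv[...,2]<70)
q=P[m&(abs(P[...,2]-60)<6)]; print(len(q),np.median(q[:,2]),cv2.minAreaRect(q[:,:2].astype(np.float32)))
# blade/head by contrast: edges
g=cv2.cvtColor(im,cv2.COLOR_RGB2GRAY).astype(float)
for v in (60,70,80,90,100,110,120,130,140,150): print(v,np.round(g[v,260:292:2]).astype(int))
for u in (240,255,285,300): print(u,np.round(g[28:60:2,u]).astype(int))
print(np.round(g[41,228:316:4]).astype(int))
# mat
m=(hsv[...,0]>75)&(hsv[...,0]<100)&(hsv[...,1]>110)&(P[...,2]<15); m[:,220:]=0
c=max(cv2.findContours(m.astype(np.uint8),0,2)[0],key=cv2.contourArea)
for p in cv2.approxPolyDP(c,4,True)[:,0]: print(p,ray(*p,1)[:2])
```

```text
[518.33 -39.06 383.  ] [[ 0.26 -0.97  0.  ]
 [ 0.93  0.25 -0.28]
 [ 0.27  0.07  0.96]]
588 57.983074713399986 ((458.58624267578125, -56.62017059326172), (38.882511138916016, 13.674308776855469), 18.757293701171875)
60 [146 144 144 146 125 127 122 127 134 143 143 144 141 138 138 138]
70 [142 143 141 144 125 129 124 127 131 108 144 140 143 146 140 144]
80 [142 144 144 143 143 125 127 124 127 112 145 146 145 142 145 142]
90 [143 143 144 145 149 123 124 122 129 134 138 144 141 143 144 142]
100 [144 146 146 145 144 124 127 125 127 129 112 143 144 141 143 142]
110 [147 147 145 146 142 148 125 128 123 129 114 146 144 144 142 146]
120 [144 145 142 142 146 143 136 127 123 128 136 140 141 140 141 140]
130 [143 137 139 143 140 143 117 129 124 130 130 105 145 142 140 143]
140 [140 145 142 143 144 142 144 121 129 123 129 121 143 145 140 143]
150 [142 143 142 142 142 143 140 125 126 123 126 135 140 141 141 143]
240 [140 144 142 139 140 111 127 126 130 127 131 125 121 144 139 138]
255 [138 141 137 140 120 130 124 129 123 133 129 111 145 144 144 143]
285 [140 141 141 129 127 122 130 124 125 126 116 142 142 138 137 141]
300 [140 139 142 127 122 124 124 124 128  97 142 141 143 139 139 140]
[141 138 124 126 125 126 124 125 125 128 129 129 129 127 124 128 124 120
 124 121 143 140]
[196   0] [595.52  63.26]
[137   0] [580.93 117.61]
[ 0 14] [534.85 243.3 ]
[  0 102] [452.16 239.73]
[  8 125] [430.85 230.63]
[210 107] [503.29  30.22]
```

Run:
```python
from h import *
np.set_printoptions(precision=2,suppress=True)
f=dict(np.load("/tmp/top.npz"));im=f["img"];P=pts(f)
K=f["camera_matrix"];E=f["extrinsics"];Rm=E[:3,:3];o=-Rm.T@E[:3,3]
def ray(u,v,h):
    d=Rm.T@np.array([(u-K[0,2])/K[0,0],-(v-K[1,2])/K[1,1],-1]); return (o+d*(h-o[2])/d[2])[:2]
hsv=cv2.cvtColor(im,cv2.COLOR_RGB2HSV)
roi=np.zeros(im.shape[:2],bool); roi[150:300,170:320]=1
m=roi&(hsv[...,0]>75)&(hsv[...,0]<100)&(hsv[...,1]>100)
m=cv2.morphologyEx(m.astype(np.uint8),cv2.MORPH_OPEN,np.ones((3,3)));cs=cv2.findContours(m,0,2)[0]
for c in sorted(cs,key=cv2.contourArea)[-2:]:
    q=np.array([ray(u,v,2) for u,v in c[:,0]],np.float32);print("mat",len(c),cv2.minAreaRect(q)); 
    for p in cv2.approxPolyDP(c,4,True)[:,0]: print(p,ray(*p,1))
# riser white
m=roi&(im.min(-1)>150)
print(im[205,230],im[215,220],im[240,250],im[260,320])
m=roi&(hsv[...,1]<25)&(hsv[...,2]>140)
c=max(cv2.findContours(m.astype(np.uint8),0,2)[0],key=cv2.contourArea)
for p in cv2.approxPolyDP(c,3,True)[:,0]: print("r",p,ray(*p,32))
w=roi&(abs(P[...,2]-32)<4); c=max(cv2.findContours(w.astype(np.uint8),0,2)[0],key=cv2.contourArea)
for p in cv2.approxPolyDP(c,4,True)[:,0]: print("rd",p,ray(*p,32))
# front/rear edges by column from depth mask
for nm,fn in(("front",lambda ys:ys.max()),):
    L=[]
    for u in range(206,294,2):
        ys=np.nonzero(w[:,u])[0]
        if len(ys): L.append(ray(u,fn(ys)+.5,32))
    L=np.array(L); vx,vy,x0,y0=cv2.fitLine(L.astype(np.float32),cv2.DIST_HUBER,0,.01,.01).ravel(); print(nm,vx,vy,x0,y0,np.degrees(np.arctan2(-vx,vy) if vy>0 else np.arctan2(vx,-vy)))
```

```text
mat 131 ((510.90631103515625, 197.06015014648438), (73.05081939697266, 118.11428833007812), 20.192174911499023)
[254 213] [562.21 153.  ]
[206 228] [525.91 262.49]
[222 242] [494.27 224.83]
[218 246] [484.99 233.71]
[209 237] [505.3  254.94]
[214 255] [464.33 242.23]
[229 252] [471.66 208.2 ]
[225 246] [485.22 217.71]
[234 240] [499.25 197.49]
[229 237] [505.97 209.12]
[238 228] [526.97 189.01]
[244 230] [522.56 175.13]
[243 221] [543.3  177.91]
mat 142 ((523.47412109375, 117.24800109863281), (103.74483489990234, 150.1840057373047), 19.863073348999023)
[293 200] [593.77  63.54]
[262 209] [571.77 134.75]
[268 219] [548.75 120.52]
[260 228] [527.7  138.52]
[266 236] [509.49 124.43]
[257 238] [504.6  144.95]
[251 248] [481.52 158.2 ]
[257 252] [472.59 144.31]
[245 261] [451.73 171.22]
[306 241] [499.35  32.8 ]
[129 132 133] [134 137 140] [46 70 72] [ 96 102 107]
r [274 201] [586.   106.98]
r [257 206] [574.08 145.04]
r [254 203] [580.81 151.93]
r [257 206] [574.08 145.04]
rd [286 159] [683.07  81.19]
rd [279 162] [675.88  97.02]
rd [283 178] [638.98  87.43]
rd [273 187] [617.98 109.74]
rd [262 179] [636.02 134.94]
rd [262 167] [663.75 135.46]
rd [248 170] [656.36 167.11]
rd [253 186] [619.64 154.99]
rd [245 194] [601.06 172.66]
rd [232 191] [607.51 202.19]
rd [230 175] [644.24 207.68]
rd [217 178] [636.91 236.97]
rd [224 192] [604.97 220.2 ]
rd [218 201] [584.22 233.14]
rd [207 200] [586.15 258.02]
rd [194 182] [626.98 288.8 ]
rd [202 220] [540.62 267.77]
rd [295 196] [598.07  59.83]
front 0.26379505 -0.96457875 568.61365 162.21075 15.295364
```

Mat and retriever yaw come out at about 19°, the riser at about 15°. I'll recheck the riser from close by later. Now grasping the grip.

Call:
{"method": "play_rows", "body": {"gripper": [60,60,60,60,60,60,60,14,10,10,10,10], "linear": [[10,1,40],[10,1,90],[10,1,140],[10,1,180],[10,1,205],[10,1,217],[10,1,217],[10,1,217],[10,1,217],[10,1,217],[10,1,217],[10,1,217]], "dr": [[0,0,-3.7],[0,0,-3.7],[0,0,-3.7],[0,0,-3.7],[0,0,-3.7],[0,0,-3.7],[0,0,-3.7],[0,0,-3.7],[0,0,-3.7],[0,0,-3.7],[0,0,-3.7],[0,0,-3.7]], "grip_force": 50}}

```text
clock: 3.52
tcp_pos: [458.0, -57.4, 21.8]
tcp_rot: [0.987, 0.162, 0.0, -0.0]
wrist_force: [0.8, -0.2, 1.9]
opening: 13.5
grasp_force: 50.0
```

Call:
{"method": "play_rows", "body": {"gripper": [10,10,10,10,10,10,10,10,10], "linear": [[0,0,-15],[0,0,-60],[5,-30,-110],[8,-70,-130],[12,-115,-130],[16,-155,-130],[20,-183,-130],[20,-183,-130],[20,-183,-130]], "dr": [[0,0,0],[0,0,0],[0,0,0],[0,0,0],[0,0,0],[0,0,0],[0,0,0],[0,0,0],[0,0,0]]}}

```text
clock: 4.65
tcp_pos: [418.3, 121.4, 152.1]
tcp_rot: [0.987, 0.162, 0.0, 0.0]
wrist_force: [0.3, -0.2, -0.7]
opening: 13.6
grasp_force: 50.0
```

Run:
```python
from h import *
np.set_printoptions(precision=2,suppress=True)
s=arm.get_state(); print(s["clock"],s["tcp_pos"],R.from_quat(s["tcp_rot"]).as_matrix(),s["wrist_force"],s["moment"],s["opening"])
f=arm.grab_frame("wrist"); save(f,"w2.png"); np.savez("/tmp/w.npz",**f); print(f["camera_matrix"])
for i in range(4):
    arm.grab_frame("wrist"); s=arm.get_state(); print(s["wrist_force"],s["moment"])
```

```text
4.65 [418.32 121.45 152.11] [[ 0.95  0.32  0.  ]
 [ 0.32 -0.95 -0.  ]
 [ 0.    0.   -1.  ]] [ 0.32 -0.22 -0.75] [-0.11  0.14  0.08] 13.643456889382561
[[354.11   0.   278.64]
 [  0.   354.11 214.92]
 [  0.     0.     1.  ]]
[-0.49 -0.88 -2.01] [-0.03  0.19 -0.01]
[-0.12 -0.13 -2.1 ] [-0.05  0.19  0.03]
[-0.73  0.03 -1.3 ] [-0.03  0.2  -0.03]
[ 0.28  0.14 -0.88] [-0.07  0.18  0.02]
```

View pics/w2.png

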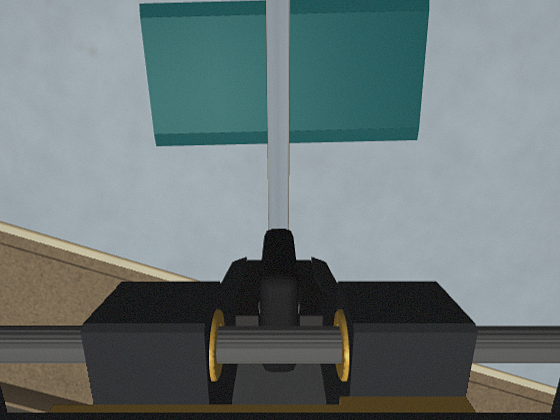

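Mat is nearly square to the tool, so its yaw is about 19.5°; rear edge in view at rows 0–3. The riser is out of view, so I'll check its yaw from the saved side image.

Run:
```python
from h import *
np.set_printoptions(precision=2,suppress=True)
for n in("side","top"):
    f=dict(np.load("/tmp/%s.npz"%n));P=pts(f)
    d=np.linalg.norm(P[...,:2]-[611,175],axis=-1)
    w=(d<135)&(abs(P[...,2]-32)<3.5)
    k=cv2.morphologyEx(w.astype(np.uint8),cv2.MORPH_OPEN,np.ones((3,3)))>0
    q=P[k][:,:2]; print(n,k.sum(),np.median(P[k][:,2]),cv2.minAreaRect(q.astype(np.float32)))
    # front edge and rear edge per y'-bin in frame rotated 15.3
    for yaw in(15.3,19.5):
        c,s_=np.cos(np.radians(yaw)),np.sin(np.radians(yaw))
        l=(q-[611.7,175.1])@np.array([[c,-s_],[s_,c]])
        L=[];Rr=[]
        for b in range(-95,100,10):
            t=l[abs(l[:,1]-b)<5]
            if len(t)>3: L.append((b,t[:,0].min()));Rr.append((b,t[:,0].max()))
        L=np.array(L);Rr=np.array(Rr); print(yaw,"front",np.polyfit(L[:,0],L[:,1],1),"med",np.median(L[:,1]),"\n",L[:,1],"\n",Rr[:,1], "y",l[:,1].min(),l[:,1].max())
    for z0 in (60,90):
      m=(d<135)&(abs(P[...,2]-z0)<12); print("bott",m.sum())
    # bench z near
    m=(d<260)&(d>150); print("bench",np.median(P[m][:,2]))
    # mat: teal
    hsv=cv2.cvtColor(f["img"],cv2.COLOR_RGB2HSV)
    m=(d<260)&(hsv[...,0]>75)&(hsv[...,0]<100)&(hsv[...,1]>100)&(P[...,2]<12)
    m=cv2.morphologyEx(m.astype(np.uint8),cv2.MORPH_CLOSE,np.ones((5,5)));nn,lab,st,_=cv2.connectedComponentsWithStats(m)
    i=1+st[1:,4].argmax(); print("mat",st[i],cv2.minAreaRect(P[lab==i][:,:2].astype(np.float32)))
```

```text
side 1792 32.97247457812988 ((637.20068359375, 182.04530334472656), (139.2882080078125, 222.34364318847656), 15.401567459106445)
15.3 front [ -0.   -42.32] med -42.25024413925813 
 [-42.23 -41.96 -42.91 -41.56 -42.54 -42.47 -42.01 -42.24 -42.67 -42.16
 -41.87 -42.26 -41.77 -42.82 -42.5  -42.87 -43.26 -42.42 -41.84 -42.06] 
 [96.24 86.76 44.42 -2.73  2.4   8.71 14.55 22.65 18.43 -1.69 -5.7  -2.78
  1.84  7.29 15.04 10.84 -1.76 -4.22 -1.45  3.75] y -111.29932894838451 111.09746813111077
19.5 front [  0.08 -42.42] med -42.056720994757406 
 [-49.69 -48.82 -47.42 -48.02 -46.61 -45.94 -44.76 -44.32 -43.96 -42.5
 -41.61 -41.18 -40.43 -39.14 -39.98 -37.99 -38.62 -36.67 -35.62 -35.04] 
 [89.16 40.56 -5.67 -7.51 -1.33  5.66 12.14 21.11 15.33 -2.37 -5.44 -1.6
  3.55 12.56 18.6  12.6   2.82  4.42  4.72 10.89] y -113.16266946799517 113.19779506184446
bott 1317
bott 794
bench 1.5613125756463675
mat [ 200  187   99   74 3494] ((501.19744873046875, -144.63916015625), (816.9645385742188, 170.3084259033203), 87.30946350097656)
top 1454 31.90477533832043 ((609.5661010742188, 174.48760986328125), (87.53
[... 296 characters left out ...]
39.22  41.13  41.22  -5.98
  -8.6   -5.96  26.92  38.8   40.23  -4.02  -9.65  -7.99  -2.2   38.34] y -109.76326648138811 109.65110401750069
19.5 front [  0.07 -42.76] med -42.115295931493684 
 [-42.   -50.42 -50.04 -47.11 -48.93 -48.39 -41.09 -45.53 -45.88 -42.23
 -41.76 -43.2  -42.28 -38.54 -40.05 -40.5  -39.32 -39.63 -36.74 -31.63] 
 [ 12.97  -8.59 -11.08 -20.17   0.54  37.44  36.64  39.68  -8.25  -6.69
  -7.9   -4.62  32.63  43.16  39.32  -0.16  -5.9   -2.53   9.82  46.62] y -110.02184127453408 111.34942778499212
bott 1021
bott 452
bench 1.5534357363758753
mat [ 205  199  103   72 4034] ((478.0778503417969, 133.95767211914062), (179.56517028808594, 214.29718017578125), 20.343509674072266)
```

Riser yaw 15.3° is confirmed. Next I'll measure the head relative to the TCP, including any pitch.

Run:
```python
from h import *
np.set_printoptions(precision=1,suppress=True)
s=arm.get_state(); T=R.from_quat(s["tcp_rot"])
for n in("top","side"):
    f=arm.grab_frame(n);P=pts(f); l=T.inv().apply((P-s["tcp_pos"]).reshape(-1,3)).reshape(P.shape)
    m=(l[...,0]>45)&(l[...,0]<150)&(abs(l[...,1])<45)&(abs(l[...,2]-17)<12)
    q=l[m]; h=q[q[:,0]>112]; b=q[(q[:,0]<110)]
    print(n,len(h),"head x",np.percentile(h[:,0],[0,2,50,98,100]),"y",np.percentile(h[:,1],[0,2,50,98,100]),"z",np.median(h[:,2]),h[:,2].std())
    for x0 in(55,70,85,100,118,128):
        t=q[abs(q[:,0]-x0)<6]; print(x0,len(t),np.median(t[:,1:],0))
```

```text
top 218 head x [112.  114.4 124.6 130.8 131.4] y [-34.8 -33.5  -0.6  33.2  34.8] z 17.90850453500223 1.9964194737312364
55 0 [nan nan]
70 7 [ 1.9 17.1]
85 30 [ 0.  18.5]
100 29 [ 0.  18.6]
118 98 [-0.5 18. ]
128 151 [-0.4 17.9]
side 174 head x [112.2 114.9 126.1 133.5 134.1] y [-34.7 -31.9   3.5  34.5  36.7] z 17.152021937623516 1.0929071026216173
55 31 [ 2.4 17.6]
70 29 [ 2.2 17.4]
85 27 [ 3.3 17. ]
100 26 [ 2.7 17. ]
118 64 [ 2.4 17.4]
128 143 [ 4.3 17.1]
  return _methods._mean(a, axis=axis, dtype=dtype,
  ret = um.true_divide(
```

Run:
```python
from h import *
f=arm.grab_frame("side"); cv2.imwrite("pics/s3.png",cv2.cvtColor(cv2.resize(f["img"][60:300,60:360],None,fx=2.4,fy=2.4,interpolation=cv2.INTER_CUBIC),cv2.COLOR_RGB2BGR))
P=pts(f); hsv=cv2.cvtColor(f["img"],cv2.COLOR_RGB2HSV); 
d=np.linalg.norm(P[...,:2]-[611,175],axis=-1)
print("bottle top z",np.percentile(P[(d<120)&(P[...,2]<200)][:,2],[99,99.9,100]))
```

```text
bottle top z [140.47279041 155.25446148 157.42820869]
```

View pics/s3.png

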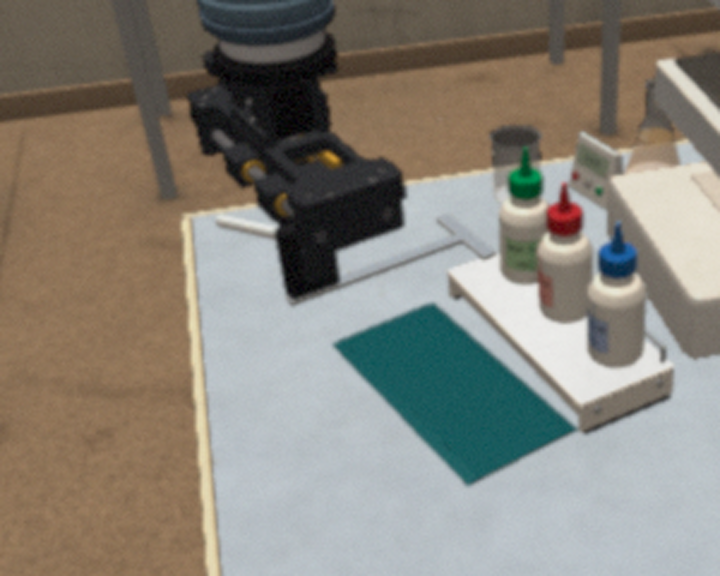

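No camera housing is in the way, the head is level, and the bottles stand clear of the body. Going to the standby pose in front of the mouth at y'=+65.

Call:
{"method": "play_rows", "body": {"gripper": [10,10,10,10,10,10,10], "linear": [[5,-30,0],[12,-65,20],[12,-65,65],[12,-65,105],[12,-65,122],[12,-65,126.5],[12,-65,126.5]], "dr": [[0,0,3.3],[0,0,3.3],[0,0,3.3],[0,0,3.3],[0,0,3.3],[0,0,3.3],[0,0,3.3]]}}

```text
clock: 5.92
tcp_pos: [409.2, 187.7, 25.5]
tcp_rot: [0.991, 0.134, 0.0, -0.0]
wrist_force: [-0.3, -1.0, -0.4]
opening: 14.0
grasp_force: 50.0
```

```bash
cat >> h.py <<'E'
def feel(n=5):
    """mean force/moment in the riser frame, and TCP and head front in it"""
    F=[];M=[]
    for i in range(n):
        if i: arm.grab_frame("side")
        s=arm.get_state(); F.append(s["wrist_force"]); M.append(s["moment"])
    a=np.radians(15.3);Q=np.array([[np.cos(a),np.sin(a),0],[-np.sin(a),np.cos(a),0],[0,0,1]])
    t=Q@(s["tcp_pos"]-[611.7,175.1,0]); x=R.from_quat(s["tcp_rot"]).apply([1,0,0])
    np.set_printoptions(precision=2,suppress=True)
    print("t %.2f tcp"%s["clock"],t,"yaw %.2f front %.1f F"%(np.degrees(np.arctan2(x[1],x[0])),t[0]+132.5),Q@np.mean(F,0),"M",Q@np.mean(M,0),"grip",s["opening"])
E
python3 -c "
from h import *
feel(8)"
```

```text
t 6.28 tcp [-192.02   65.87   25.64] yaw 15.38 front -59.5 F [-0.49 -0.1  -0.82] M [0.01 0.21 0.01] grip 13.394986327984336
```

Call:
{"method": "play_rows", "body": {"gripper": [10,10,10,10,10,10,10,10,10,10,10,10], "linear": [[5,0,0],[10,0,0],[15,0,0],[19,0,0],[23,0,0],[27,0,0],[31,0,0],[35,0,0],[38,0,0],[41,0,0],[44,0,0],[46,0,0]], "dr": [[0,0,0],[0,0,0],[0,0,0],[0,0,0],[0,0,0],[0,0,0],[0,0,0],[0,0,0],[0,0,0],[0,0,0],[0,0,0],[0,0,0]]}}

```text
clock: 7.78
tcp_pos: [453.4, 200.0, 25.2]
tcp_rot: [0.991, 0.134, 0.0, -0.0]
wrist_force: [1.1, 0.7, -0.9]
opening: 13.6
grasp_force: 50.0
```

```bash
python3 -c "
from h import *
feel(6)"
```

```text
t 8.03 tcp [-146.46   65.74   25.19] yaw 15.37 front -14.0 F [ 0.09 -0.02 -1.01] M [ 0.03  0.2  -0.01] grip 13.68883347422391
```

Call:
{"method": "play_rows", "body": {"gripper": [10,10,10,10], "linear": [[1.5,0,0],[3,0,0],[4.5,0,0],[6,0,0]], "dr": [[0,0,0],[0,0,0],[0,0,0],[0,0,0]]}}

```text
clock: 8.52
tcp_pos: [458.8, 201.4, 25.2]
tcp_rot: [0.991, 0.134, -0.0, 0.0]
wrist_force: [-0.6, -0.4, -0.8]
opening: 13.3
grasp_force: 50.0
```

```bash
python3 -c "
from h import *
feel(5)"
```

```text
t 8.72 tcp [-140.25   65.75   25.22] yaw 15.37 front -7.8 F [-0.69 -0.19 -1.  ] M [ 0.01  0.34 -0.02] grip 13.294283394064072
```

Moment My rose from 0.20 to 0.34 N·m, which fits a light contact. I'll back out, check that it drops, and cross to the other side.

Call:
{"method": "play_rows", "body": {"gripper": [10,10,10,10,10,10,10,10,10,10,10,10], "linear": [[-5,0,0],[-15,0,0],[-30,0,0],[-45,0,0],[-54,0,0],[-54,15,0],[-54,45,0],[-54,80,0],[-54,110,0],[-54,125,0],[-54,129,0],[-54,129,0]], "dr": [[0,0,0],[0,0,0],[0,0,0],[0,0,0],[0,0,0],[0,0,0],[0,0,0],[0,0,0],[0,0,0],[0,0,0],[0,0,0],[0,0,0]]}}

```text
clock: 10.22
tcp_pos: [441.1, 63.4, 25.2]
tcp_rot: [0.991, 0.134, -0.0, -0.0]
wrist_force: [-1.0, 1.1, -0.9]
opening: 13.5
grasp_force: 50.0
```

```bash
python3 -c "
from h import *
feel(6)"
```

```text
t 10.47 tcp [-194.09  -62.44   25.19] yaw 15.46 front -61.6 F [-0.1   0.23 -1.27] M [0.02 0.21 0.  ] grip 13.525457278156614
```

Contact confirmed: My is back to 0.21. Inserting at y'=-62.

Call:
{"method": "play_rows", "body": {"gripper": [10,10,10,10,10,10,10,10,10,10,10,10], "linear": [[5,0,0],[10,0,0],[15,0,0],[20,0,0],[25,0,0],[30,0,0],[35,0,0],[39,0,0],[43,0,0],[46,0,0],[49,0,0],[51,0,0]], "dr": [[0,0,0],[0,0,0],[0,0,0],[0,0,0],[0,0,0],[0,0,0],[0,0,0],[0,0,0],[0,0,0],[0,0,0],[0,0,0],[0,0,0]]}}

```text
clock: 11.98
tcp_pos: [490.4, 76.3, 25.2]
tcp_rot: [0.991, 0.134, -0.0, 0.0]
wrist_force: [-0.8, 1.2, -1.4]
opening: 13.3
grasp_force: 50.0
```

```bash
python3 -c "
from h import *
feel(5)"
```

```text
t 12.18 tcp [-143.23  -63.25   25.22] yaw 15.37 front -10.7 F [-0.04  0.01 -1.25] M [0.02 0.16 0.04] grip 13.16459163769883
```

Call:
{"method": "play_rows", "body": {"gripper": [10,10,10,10,10,10], "linear": [[2,0,0],[4,0,0],[6,0,0],[8,0,0],[10,0,0],[12,0,0]], "dr": [[0,0,0],[0,0,0],[0,0,0],[0,0,0],[0,0,0],[0,0,0]]}}

```text
clock: 12.92
tcp_pos: [502.0, 79.5, 25.2]
tcp_rot: [0.991, 0.134, 0.0, 0.0]
wrist_force: [0.3, 0.0, -1.2]
opening: 13.8
grasp_force: 50.0
```

```bash
python3 -c "
from h import *
feel(5)"
```

```text
t 13.12 tcp [-131.17  -63.24   25.2 ] yaw 15.37 front 1.3 F [ 0.11 -0.03 -0.87] M [ 0.01  0.21 -0.01] grip 13.60439234266175
```

Call:
{"method": "play_rows", "body": {"gripper": [10,10,10,10,10,10,10,10,10,10], "linear": [[3,0,0],[7,0,0],[11,0,0],[15,0,0],[19,0,0],[23,0,0],[27,0,0],[31,0,0],[34,0,0],[36,0,0]], "dr": [[0,0,0],[0,0,0],[0,0,0],[0,0,0],[0,0,0],[0,0,0],[0,0,0],[0,0,0],[0,0,0],[0,0,0]]}}

```text
clock: 14.38
tcp_pos: [536.7, 89.1, 25.2]
tcp_rot: [0.991, 0.134, -0.0, 0.0]
wrist_force: [0.3, -0.9, -1.0]
opening: 13.6
grasp_force: 50.0
```

```bash
python3 -c "
from h import *
feel(5)"
```

```text
t 14.57 tcp [-95.23 -63.19  25.22] yaw 15.37 front 37.3 F [ 0.29 -0.24 -1.19] M [ 0.02  0.19 -0.01] grip 13.317567829751745
```

Call:
{"method": "play_rows", "body": {"gripper": [10,10,10,10,10,10,10], "linear": [[3,0,0],[6,0,0],[9,0,0],[12,0,0],[15,0,0],[17.5,0,0],[19,0,0]], "dr": [[0,0,0],[0,0,0],[0,0,0],[0,0,0],[0,0,0],[0,0,0],[0,0,0]]}}

```text
clock: 15.45
tcp_pos: [555.1, 94.1, 25.2]
tcp_rot: [0.991, 0.134, 0.0, -0.0]
wrist_force: [0.6, -0.7, -1.0]
opening: 13.2
grasp_force: 50.0
```

```bash
python3 -c "
from h import *
feel(5)"
```

```text
t 15.65 tcp [-76.26 -63.16  25.19] yaw 15.37 front 56.2 F [ 0.15  0.05 -0.88] M [0.02 0.22 0.01] grip 13.701787090180765
```

Head is behind the flange. Sweeping sideways toward +y' behind the ring.

Call:
{"method": "play_rows", "body": {"gripper": [10,10,10,10,10,10,10,10,10,10,10,10], "linear": [[0,-4,0],[0,-9,0],[0,-14,0],[0,-19,0],[0,-24,0],[0,-28,0],[0,-32,0],[0,-36,0],[0,-40,0],[0,-44,0],[0,-47,0],[0,-50,0]], "dr": [[0,0,0],[0,0,0],[0,0,0],[0,0,0],[0,0,0],[0,0,0],[0,0,0],[0,0,0],[0,0,0],[0,0,0],[0,0,0],[0,0,0]]}}

```text
clock: 17.15
tcp_pos: [541.6, 142.5, 25.2]
tcp_rot: [0.991, 0.134, 0.0, 0.0]
wrist_force: [0.4, 0.1, -1.3]
opening: 13.5
grasp_force: 50.0
```

```bash
python3 -c "
from h import *
feel(5)"
```

```text
t 17.35 tcp [-76.18 -13.19  25.25] yaw 15.37 front 56.3 F [ 0.05  0.04 -1.56] M [ 0.05  0.22 -0.02] grip 13.784182925697584
```

Call:
{"method": "play_rows", "body": {"gripper": [10,10,10,10,10,10,10,10], "linear": [[0,-3,0],[0,-6,0],[0,-9,0],[0,-12,0],[0,-15,0],[0,-18,0],[0,-21,0],[0,-24,0]], "dr": [[0,0,0],[0,0,0],[0,0,0],[0,0,0],[0,0,0],[0,0,0],[0,0,0],[0,0,0]]}}

```text
clock: 18.35
tcp_pos: [535.3, 165.6, 25.2]
tcp_rot: [0.991, 0.134, 0.0, 0.0]
wrist_force: [-0.2, -0.7, -1.4]
opening: 13.8
grasp_force: 50.0
```

```bash
python3 -c "
from h import *
feel(5)"
```

```text
t 18.55 tcp [-76.24  10.84  25.22] yaw 15.38 front 56.3 F [-0.28 -0.29 -1.6 ] M [ 0.03  0.19 -0.03] grip 13.527987134721748
```

Call:
{"method": "play_rows", "body": {"gripper": [10,10,10,10,10,10], "linear": [[0,-2,0],[0,-4.5,0],[0,-7,0],[0,-9.5,0],[0,-12,0],[0,-14,0]], "dr": [[0,0,0],[0,0,0],[0,0,0],[0,0,0],[0,0,0],[0,0,0]]}}

```text
clock: 19.3
tcp_pos: [531.5, 179.1, 25.2]
tcp_rot: [0.991, 0.134, -0.0, -0.0]
wrist_force: [-0.1, -0.2, -0.4]
opening: 13.8
grasp_force: 50.0
```

```bash
python3 -c "
from h import *
feel(5)"
```

```text
t 19.50 tcp [-76.24  25.04  25.23] yaw 15.39 front 56.3 F [ 0.15 -0.7  -0.78] M [-0.11  0.14 -0.05] grip 13.498455741294517
```

Contact: Mx -0.11, Fy -0.7 N, so the ring is at y'≈55 beside the blade. Drawing out straight first, then with a slight hooking yaw.

Call:
{"method": "play_rows", "body": {"gripper": [10,10,10,10,10,10,10,10,10,10,10], "linear": [[0,-1,0],[0,-2,0],[-2,-2,0],[-5,-2,0],[-8,-1.5,0],[-11,-0.5,0],[-14,0.5,0],[-17,1.5,0],[-20,2.5,0],[-23,2.5,0],[-26,2.5,0]], "dr": [[0,0,0],[0,0,0],[0,0,0],[0,0,0],[0,0,-0.8],[0,0,-1.6],[0,0,-2.4],[0,0,-3.2],[0,0,-4],[0,0,-4],[0,0,-4]]}}

```text
clock: 20.88
tcp_pos: [507.0, 169.6, 25.2]
tcp_rot: [0.986, 0.168, 0.0, -0.0]
wrist_force: [0.5, 0.0, -1.6]
opening: 13.9
grasp_force: 50.0
```

```bash
python3 -c "
from h import *
feel(5)"
```

```text
t 21.07 tcp [-102.64   22.27   25.15] yaw 19.37 front 29.9 F [ 0.38 -0.46 -1.05] M [-0.04  0.13 -0.04] grip 13.546203365711193
```

Call:
{"method": "play_rows", "body": {"gripper": [10,10,10,10,10,10,10,10,10,10,10,10], "linear": [[-3,-0.2,0],[-7,-0.5,0],[-11,-0.8,0],[-15,-1.1,0],[-19,-1.4,0],[-23,-1.6,0],[-27,-1.9,0],[-31,-2.2,0],[-35,-2.5,0],[-39,-2.8,0],[-43,-3.1,0],[-47,-3.3,0]], "dr": [[0,0,0],[0,0,0],[0,0,0],[0,0,0],[0,0,0],[0,0,0],[0,0,0],[0,0,0],[0,0,0],[0,0,0],[0,0,0],[0,0,0]]}}

```text
clock: 22.58
tcp_pos: [461.5, 157.1, 25.2]
tcp_rot: [0.986, 0.168, 0.0, 0.0]
wrist_force: [0.5, 1.0, -2.0]
opening: 13.5
grasp_force: 50.0
```

Run:
```python
from h import *
feel(4)
f=arm.grab_frame("wrist"); save(f,"w4.png"); np.savez("/tmp/w4.npz",**f)
```

```text
t 22.73 tcp [-149.85   22.24   25.17] yaw 19.38 front -17.3 F [ 0.55 -0.16 -1.28] M [-0.01  0.11 -0.03] grip 13.868978438414796
```

View pics/w4.png

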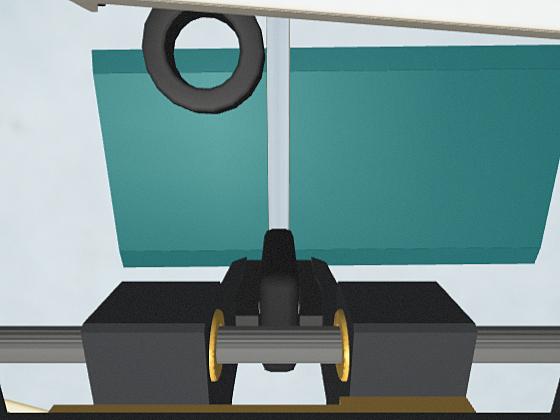

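The ring is nested at (203,55), just entering the mat. Drawing it the rest of the way.

Call:
{"method": "play_rows", "body": {"gripper": [10,10,10,10,10,10,10,10,10,10,10,10,10,10,10], "linear": [[-3,-0.2,0],[-7,-0.5,0],[-11,-0.8,0],[-15,-1.1,0],[-19,-1.4,0],[-23,-1.6,0],[-27,-1.9,0],[-31,-2.2,0],[-35,-2.5,0],[-39,-2.8,0],[-43,-3.1,0],[-47,-3.3,0],[-50,-3.6,0],[-52,-3.7,0],[-52,-3.7,0]], "dr": [[0,0,0],[0,0,0],[0,0,0],[0,0,0],[0,0,0],[0,0,0],[0,0,0],[0,0,0],[0,0,0],[0,0,0],[0,0,0],[0,0,0],[0,0,0],[0,0,0],[0,0,0]]}}

```text
clock: 24.65
tcp_pos: [411.1, 143.3, 25.2]
tcp_rot: [0.986, 0.168, -0.0, 0.0]
wrist_force: [-0.2, 0.9, -0.4]
opening: 13.6
grasp_force: 50.0
```

Run:
```python
from h import *
feel(3)
f=arm.grab_frame("wrist"); save(f,"w5.png")
```

```text
t 24.75 tcp [-201.86   22.25   25.13] yaw 19.38 front -69.4 F [ 0.6  0.1 -0.5] M [-0.    0.01 -0.05] grip 13.773648129071825
```

View pics/w5.png

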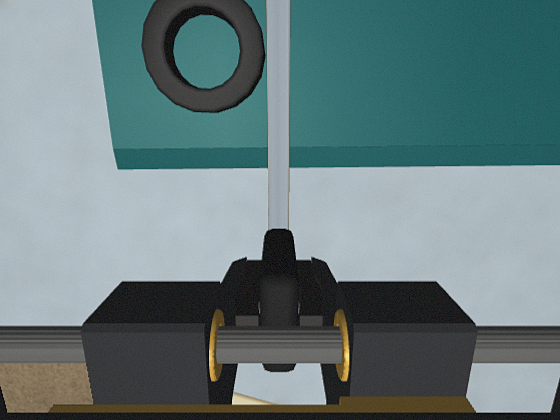

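The ring lies fully on the mat's flat part at (203,53), with the front bevel at row 148. Disengaging, lifting, and returning the retriever to its open spot.

Call:
{"method": "play_rows", "body": {"gripper": [10,10,10,10,10,10,10,10,10,10,10,10,10,10,10,10], "linear": [[3,2,0],[6,5,0],[6,8,0],[6,8,-10],[6,8,-35],[5,20,-55],[0,60,-60],[-7,105,-60],[-15,150,-60],[-22,190,-60],[-22,205,-55],[-22,205,-35],[-22,205,-15],[-22,205,-4],[-22,205,1],[-22,205,1]], "dr": [[0,0,0],[0,0,0],[0,0,0],[0,0,0],[0,0,0],[0,0,0],[0,0,0],[0,0,0],[0,0,0],[0,0,0],[0,0,0],[0,0,0],[0,0,0],[0,0,0],[0,0,0],[0,0,0]]}}

```text
clock: 26.8
tcp_pos: [458.8, -57.3, 24.4]
tcp_rot: [0.986, 0.168, 0.0, 0.0]
wrist_force: [-0.3, 0.6, -1.2]
opening: 13.7
grasp_force: 50.0
```

Run:
```python
from h import *
feel(3); print(arm.get_state()["tcp_pos"])
```

```text
t 26.90 tcp [-208.54 -183.89   24.7 ] yaw 19.38 front -76.0 F [-0.36  0.32 -1.07] M [0.01 0.17 0.01] grip 13.560245850222868
[459.07 -57.3   24.7 ]
```

Call:
{"method": "play_rows", "body": {"gripper": [10,10,10,25,40,50,50,50,50,50,50], "linear": [[0,0,1.5],[0,0,2.7],[0,0,2.7],[0,0,2.7],[0,0,2.7],[0,0,2.7],[0,0,2.7],[0,0,-20],[0,0,-70],[0,0,-130],[0,0,-150]], "dr": [[0,0,0],[0,0,0],[0,0,0],[0,0,0],[0,0,0],[0,0,0],[0,0,0],[0,0,0],[0,0,0],[0,0,0],[0,0,0]]}}

```text
clock: 28.28
tcp_pos: [460.2, -57.5, 177.1]
tcp_rot: [0.986, 0.168, 0.002, 0.0]
wrist_force: [-0.1, 0.6, -0.5]
opening: 50.1
grasp_force: 0.0
```

Run:
```python
from h import *
f=arm.grab_frame("top"); g=arm.grab_frame("side")
a=cv2.resize(f["img"][140:300,170:380],(394,300)); b=cv2.resize(g["img"][100:310,180:460],(400,300))
save({"img":np.hstack([a,b])},"end.png")
P=pts(f); d=np.linalg.norm(P[...,:2]-[611,175],axis=-1); w=(d<135)&(abs(P[...,2]-32)<3.5)
print(cv2.minAreaRect(P[w][:,:2].astype(np.float32)),arm.get_state()["tcp_pos"],arm.get_state()["clock"])
```

```text
((646.596435546875, 184.26869201660156), (162.83004760742188, 219.8017120361328), 15.05139446258545) [460.21591496 -57.22184225 176.15568634] 28.375
```

View pics/end.png

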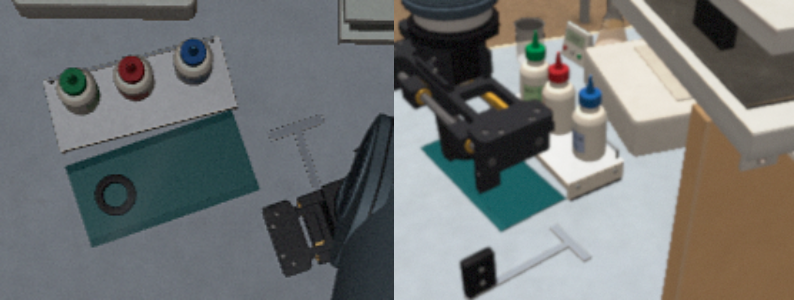

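The ring is on the mat, at (115,195) in the top crop. The retriever lies flat on the bench off the mat, and the riser and bottles look unchanged. Handing in.

```bash
python3 -c "
from workcell import arm
print(arm.job_done())"
```

```text
the job is handed in; nothing more can be done
None
```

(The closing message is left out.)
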